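# Set the code reader on its swivel stand for the tall bottle

## Task

Set the code reader on its swivel stand for the tall bottle: loosen the wing knob, swing the reader round until it faces the nest with the tall bottle and its pointer is on that setting's long mark, then tighten the wing knob fully again. When it is clamped, press the button on top of the reader fully down and let it go, as a test read. Leave both bottles standing in their nests and do not disturb the loose things around the stand.

Things in the scene. Friction and masses are not known exactly. Their poses are not given: they have to be found in the camera images.
- stand: Swivel stand, fixed: grey round plate 248 mm across, top face 14 mm above the table, with two arms ending in bottle nests (round trays, rim 89 mm across, 23 mm high). Origin on the swivel axis at table height; x points from there midway between the nests (away from the robot), y left, z up. Nest centres are 185 mm from the axis, 25 degrees left (+y) and right (-y) of x.
- mark_left_nest (a point): Inner end of one of the two long thick light lines (18 mm, outward) of the degree scale on the plate's robot side; lines every 5 degrees, 104 mm from the swivel axis outward, the others at most 11 mm long. The pointer stands on this line when the reader looks at the left (+y) nest; it lies 25 degrees to the -y side of the stand's -x.
- mark_right_nest (a point): Inner end of the other long line of the scale, 104 mm from the swivel axis, 25 degrees to the +y side of the stand's -x: the setting for the right (-y) nest.
- reader (a joint): Angle of reader and bar about the stand's vertical swivel axis, rad: 0 = looks along the stand's x, positive anticlockwise from above; +0.436 (25 degrees) looks at the left (+y) nest, -0.436 at the right one; stops at +-0.85. Clamped, moderate force does not swing it; slack, it turns against light friction (0.25 Nm) and stays where left.
- reader_window (a point): Centre of the reader's front window, 63 mm from the swivel axis, 52 mm above the table; point x = direction of look. The housing is 46 mm wide, 28 to 72 mm above the table, from 10 mm behind the axis to 63 mm in front. It sits on a bar 30 mm wide, top at 24 mm, that runs 95 mm back from the axis and carries wing knob and pointer.
- pointer_tip (a point): Tip of the dark pointer at the tail of the reader's bar, 105 mm behind the swivel axis, just above the scale (16 mm above the table).
- clamp_knob (a joint): Wing knob that clamps the reader's bar to the stand, rad: 0 = fully tight (stop), grows anticlockwise from above as it is loosened, 1.4 = fully slack (stop). From 0.6 on the reader swings freely. Turns against 0.10 Nm of friction, 0.15 Nm near tight, and stays where left.
- knob_grip (a point): Middle of the knob's wing, on the knob's vertical axis, 66 mm above the table; point x lies along the wing. Wing black, 55 mm long, 14 mm thick, 57 to 79 mm above the table, on a stud 11 to 14 mm thick. It rides on the bar 80 mm behind the swivel axis; tight, the wing points 0.7 rad clockwise of the reader's x, slack 0.7 rad anticlockwise.
- test_button (a joint): Travel of the spring push button on top of the reader, m: 0 = up, 0.005 = fully down, which takes about 5 N; springs back.
- test_button_top (a point): Centre of the top of the dark round push button (19 mm across), on the reader's top, 82 mm above the table, 16 mm in front of the swivel axis. It stands proud of a flat collar 28 mm across.
- tall_bottle: Tall dark-brown bottle with a white cap, 74 mm across, 204 mm high, standing loose in one of the two nests (left or right varies). Origin at the centre of its underside, z up.
- squat_bottle: Squat amber bottle with a wide cap, 68 mm across, 118 mm high, standing loose in the other nest. Origin at the centre of its underside, z up.
- cup: Bystander: steel beaker, 65 mm across, 66 mm high, loose on the table to the right of the stand. Origin at the centre of its underside.
- pen: Bystander: marker pen, 140 mm long, lying loose on the table to the left of the stand. Origin at the centre of its underside.
- dropper: Bystander: small dropper bottle, 21 mm across, 66 mm high, standing loose on the table in front of the stand, a little to the left. Origin at the centre of its underside.
Things that resemble listed ones, but are neither listed nor needed, are in the scene too. What is meant by the tall_bottle is not green, and is the larger of those in its own colour.

How it is judged:
On the way, in this order (a step that is already met when the one before it is completed fails the run):
1. the wing knob is loosened (0.6 rad or more) (value of joint clamp_knob above 0.6 rad), for 0.1 s.
2. the reader stands at the long mark for the tall bottle's nest (((y of tall_bottle in the frame of stand above 0 m and value of joint reader between 0.384 and 0.488 rad) or (y of tall_bottle in the frame of stand below 0 m and value of joint reader between -0.488 and -0.384 rad))), for 0.2 s.
3. the wing knob is tight again with the reader on the mark (value of joint clamp_knob below 0.15 rad and ((y of tall_bottle in the frame of stand above 0 m and value of joint reader between 0.384 and 0.488 rad) or (y of tall_bottle in the frame of stand below 0 m and value of joint reader between -0.488 and -0.384 rad))), for 0.2 s.
4. the button is fully down, with the reader clamped on the mark (all of step 3 and value of joint test_button above 0.0042 m), for 0.05 s.
At the end, for the whole second after the job is handed in: The reader is at rest within 0.052 rad (3 degrees) of the long mark for the nest with the tall bottle, the wing knob is within 0.15 rad of its tight stop, the button is up again, and both bottles stand upright in their nests within 20 mm of where they stood (all of step 3 and value of joint test_button below 0.001 m and velocity of joint reader between -0.03 and 0.03 rad/s and distance of each of tall_bottle, squat_bottle from where it was at the start of the episode below 0.02 m and angle between each of tall_bottle, squat_bottle's own z axis and vertical below 0.15 rad); the robot touches nothing.
It fails at once if a bottle in a nest is tipped or taken out (distance of any of tall_bottle, squat_bottle from where it was at the start of the episode above 0.03 m or angle between any of tall_bottle, squat_bottle's own z axis and vertical above 0.25 rad).
It fails at once if a loose thing beside the stand is moved by more than 30 mm (distance of any of cup, pen, dropper from where it was at the start of the episode above 0.03 m).
It also fails if it takes over 51 s, if anything falls off the work surface, if the arm or the gripper's body presses on something with over 40 N, if the wrist force passes 120 N, or if a joint passes its speed limit or range.

## Robot

A 6-joint arm with a two-finger parallel gripper is mounted at the origin on a cart in front of the work surface, level with it; the furniture and walls round the work are solid. World frame = base frame: x ahead of the robot, y to its left, z up, the work surface at z = 0. Lengths are in m, angles in rad, forces in N, time in s.
With the tool pointing down it reaches from about 0.325 to 0.9 m from the base axis. Payload 6.1 kg.
Tool frame: the origin (TCP) lies between the finger pads; the fingertips stand 8 mm ahead of it and the grasp point (between the pads) lies 11 mm behind it (finger_overhang is the distance from the TCP to the fingertips, in m); z points along the fingers, y is the line along which they close (so a half turn about z gives the same grasp; the last joint's range is limited). The gripper opens to 85 mm and grips with 20 to 120 N. Pads are 22 mm wide; open, the fingers measure 114 mm over their backs; the gripper's body (76 mm by 85 mm) begins 54 mm behind the grasp point. The pads swing forward as they close: fully open they stand 13 mm farther back than shut.
Start: joints at [1.184, 0.22, 1.526, -0, 1.395, -0.126], TCP at [0.161, 0.604, 0.208] pointing down, gripper open.
Joint ranges: [-2.98, 2.98], [-0.91, 2.08], [0.09, 2.57], [-1.24, 4.39], [0.2, 2.65], [-2.68, 2.68]. Speed limits (rad/s): [2.57, 2.57, 3.01, 3.14, 3.14, 3.14].

## Interface

Orientations are given as a rotation vector (axis times angle).
In Python, from workcell import * gives the robot as it stands.
- The arm moves only by the tool jog_arm, never from a script. Its argument "increments" is a list of rows, each an object of numbers: "gripper": the gripper command: -1 is fully open, 1 is shut, values between are in proportion; "x", "y", "z": the shift along the tool's x, y, z in mm; "ax", "ay", "az": the turn, a rotation vector about the tool's x, y, z in degrees. In form: [{"gripper": .., "x": .., "y": .., "z": .., "ax": .., "ay": .., "az": ..}, ...]. A call has 1 to 10 rows; each row shifts and turns the commanded pose from where the row before left it, along the tool's axes as they then stand; what a row does not reach is not made up. A row lasts 1/8 s, in which the tool goes at most 62.5 mm and 10.7 degrees, less where a joint would pass 70% of its speed; a pose out of reach is approached as far as the arm can. A call is refused whole if a number of a shift passes 62.5 or a number of a turn 10.7, either way. A call with a gripper value outside its range is refused whole. The fingers move at their own pace and stop on an object; "grip_force" is the grip in N (left out, the last holds). Time passes only in rows, so rows that do not move let the fingers close. It gives the time, the measured TCP pose, the force, the opening and the grip force at its end, in the units of the state.
- observe(): the state, without advancing time (a new reading comes with each control period).
- grab_frame(name): name is "scene" or "top" or "wrist"; returns a dict with "image" (384x512x3 uint8, blue, green, red), "vertical_fov" (degrees; the focal length in pixels is half the picture's height over the tangent of half this angle, whatever the lens; pixels are square), "cx", "cy" (the principal point, pixels), "dist_coeffs" ([k1, k2, p1, p2, k3] as OpenCV has them; the pictures are not rectified), "view" (4x4, takes a point from world to camera coordinates). Camera axes: x right, y down, z forward; pixel columns grow to the right and rows downward; lengths in m; the calibration is good to about 2 mm. A picture is of the moment at which its call begins. There is no depth.
- sign_off(): hands the job in; it is judged then, once.
The state is a dict: "time_s": time; "qpos": joint angles; "joint_vel": joint speeds; "tau": joint torques, N m; "tcp_pos": TCP position; "eef_rot": TCP orientation; "ft_force": force on the tool from outside, world axes, zero at the start; "moment": the same for the moment, N m; "opening": finger opening in m; "finger_force": force on a finger pad.
Only numpy, scipy, OpenCV 4.12 (cv2) and the standard library are available. Lean on these libraries where they do the work, as an engineer would, in place of code of your own. Each camera call takes 0.05 s, during which the arm holds its last target. There are 200 camera calls.

## Working session

There is one attempt and no reset: what is moved stays moved. The work goes in short steps, Python scripts to look and compute and a tool call to move; the robot and the scene stay as the last step left them, time stands still between calls to the robot, and variables do not carry over. Pictures are saved under pics/ and viewed, at most 10 in all, crops included, and the job is handed in when it is done.

Besides the shell and the picture viewer there is one more tool, called after "Request:" by a JSON object that holds its "method" and its "body", one argument or row to a line. jog_arm: Moves the arm, as the interface text tells. Its arguments: {"type":"object","properties":{"increments":{"type":"array"},"grip_force":{"type":"number"}},"required":["increments"]}

```bash
mkdir -p pics
cat > h.py <<'E'
from workcell import *
import numpy as np, cv2
def cam(f):
    h=f["image"].shape[0]; fl=h/2/np.tan(np.radians(f["vertical_fov"])/2)
    return np.array([[fl,0,f["cx"]],[0,fl,f["cy"]],[0,0,1]]),np.array(f["dist_coeffs"],float),np.array(f["view"])
def ray(f,uv,z):
    K,d,V=cam(f); p=cv2.undistortPoints(np.array(uv,float).reshape(-1,1,2),K,d).reshape(-1,2)
    D=np.c_[p,np.ones(len(p))]@V[:3,:3]; C=-V[:3,:3].T@V[:3,3]
    return C+D*((z-C[2])/D[:,2])[:,None]
def proj(f,P):
    K,d,V=cam(f); return cv2.projectPoints(np.array(P,float).reshape(-1,1,3),cv2.Rodrigues(V[:3,:3])[0],V[:3,3],K,d)[0].reshape(-1,2)
E
python3 - <<'E'
from h import *
import pickle
o=observe();print(o)
fs={n:grab_frame(n) for n in("scene","top")}
pickle.dump(fs,open("f0.pkl","wb"))
for n in fs: cv2.imwrite(f"pics/{n}0.png",cv2.resize(fs[n]["image"],(800,600),interpolation=cv2.INTER_CUBIC)); print(n,fs[n]["vertical_fov"],fs[n]["view"])
E
```

```text
{'time_s': 0.0, 'qpos': array([ 1.18389445e+00,  2.21233947e-01,  1.52766938e+00,  6.31788830e-06,
        1.39467281e+00, -1.26092920e-01]), 'joint_vel': array([ 0.00011377,  0.00025262, -0.00014743, -0.00149145, -0.00041312,
        0.00172479]), 'tau': array([-3.05924118e-05, -4.96907687e+01, -3.89396739e+01, -2.96829712e-04,
        1.11567174e-02,  4.66601136e-06]), 'tcp_pos': array([0.16090633, 0.60323886, 0.2066636 ]), 'eef_rot': array([-4.08452957e-01, -3.11441203e+00,  3.01074754e-03]), 'ft_force': array([-0.23312996,  0.08051989,  0.43132454]), 'moment': array([-0.02650244,  0.00252126,  0.00296675]), 'finger_force': 0.0, 'opening': 0.08567834089336988}
scene 47.490482814588646 [[ 0.69095217 -0.72289127  0.00364842 -0.32546405]
 [-0.56078644 -0.53918071 -0.6283333   0.41807108]
 [ 0.45618382  0.43210227 -0.7779357   0.7727292 ]
 [ 0.          0.          0.          1.        ]]
top 50.19775859078838 [[ 0.01519729 -0.99974127 -0.01692411  0.09913447]
 [-0.99427609 -0.01331966 -0.10600779  0.59615545]
 [ 0.10575494  0.01843827 -0.99422126  1.1022951 ]
 [ 0.          0.          0.          1.        ]]
```

View pics/scene0.png

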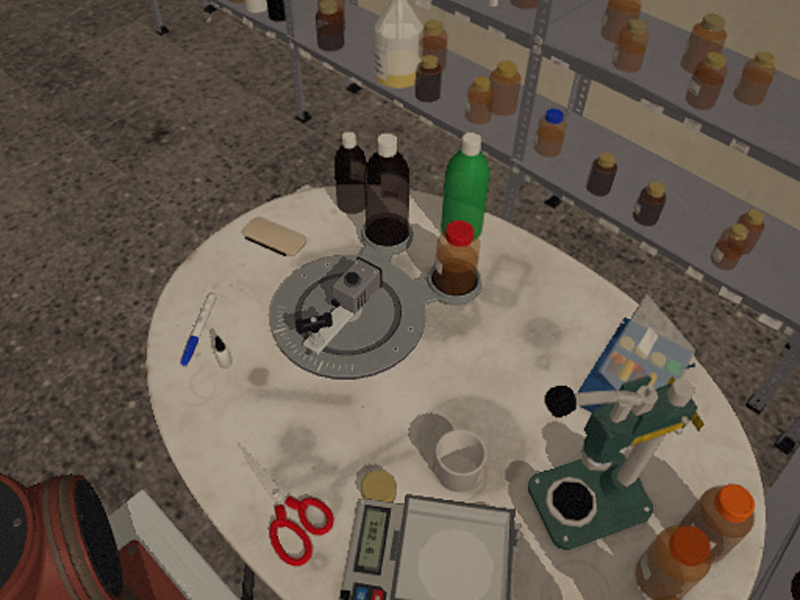

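View pics/top0.png

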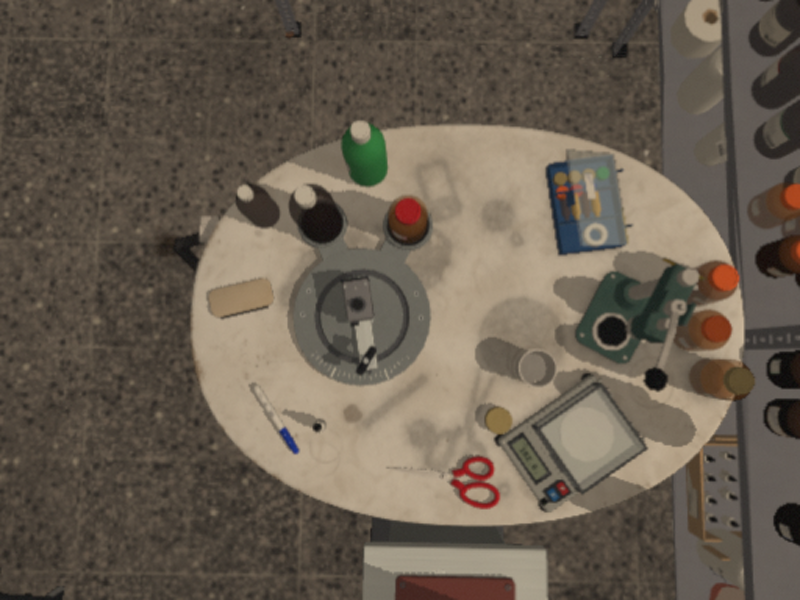

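Scene picture (800 px): tall-bottle candidates are the large dark-brown bottle in the left nest (387,185), the smaller brown one behind it (350,170) and the green one (467,185). The large brown one in the left nest fits, so the target is +0.436. In the top picture the plate is at about (359,315), the knob at (367,360), the button at (357,303) and the dropper at (318,426).

Run:
```python
from h import *
import pickle
fs=pickle.load(open("f0.pkl","rb"));f=fs["top"];im=f["image"]
hsv=cv2.cvtColor(im,cv2.COLOR_BGR2HSV); print("plate hsv",hsv[215,195],hsv[205,200+55],"table",hsv[205,290])
x0,y0=180,110
crop=im[y0:y0+145,x0:x0+110]; cv2.imwrite("pics/c1.png",cv2.resize(crop,None,fx=4,fy=4,interpolation=cv2.INTER_CUBIC))
# plate edge: radial scan from rough centre, rays from centre outward
c=np.array([359,315])/1.5625
pts=[]
lab=cv2.GaussianBlur(im,(3,3),0).astype(float)
for a in np.radians(np.arange(0,360,4)):
    r=np.arange(36,54,.5); uv=c+np.outer(r,[np.cos(a),np.sin(a)])
    v=cv2.remap(lab.astype(np.float32),uv[:,:1].astype(np.float32),uv[:,1:].astype(np.float32),cv2.INTER_LINEAR)[:,0,2]
    g=v[4:]-v[:-4]; i=g.argmax()
    if g[i]>15: pts.append(uv[i+2])
P=ray(f,pts,.014)[:,:2]
for _ in range(6):
    A=np.c_[2*P,np.ones(len(P))];s=np.linalg.lstsq(A,(P**2).sum(1),rcond=None)[0];R=np.sqrt(s[2]+s[:2]@s[:2])
    e=abs(np.hypot(*(P-s[:2]).T)-R);P=P[e<max(.003,np.median(e)*2.0)]
print("axis",s[:2],"R",R,len(P))
ax=s[:2]
V=hsv[...,2]
def blob(n,box,mask,z):
    u0,v0,u1,v1=box; m=np.zeros_like(V);m[v0:v1,u0:u1]=mask[v0:v1,u0:u1].astype(np.uint8)
    k,l,st,ce=cv2.connectedComponentsWithStats(m); j=1+st[1:,4].argmax(); w=ray(f,ce[j],z)[0]; print(n,ce[j],st[j],w); ys,xs=np.where(l==j); return w,np.c_[xs,ys]
kw,kp=blob("knob",(222,215,248,245),V<45,.076)
Q=ray(f,kp,.076)[:,:2];Q-=Q.mean(0);_,sv,vt=np.linalg.svd(Q,full_matrices=False);print("wing dir deg",np.degrees(np.arctan2(vt[0,1],vt[0,0])))
bw,_=blob("button",(218,185,240,205),V<60,.082)
d=ax-kw[:2];print("axis-knob",np.linalg.norm(d),np.degrees(np.arctan2(d[1],d[0])))
d=bw[:2]-kw[:2];print("button-knob",np.linalg.norm(d),np.degrees(np.arctan2(d[1],d[0])))
for n,uv in(("lnest",(321,222)),("rnest",(407,225))):
    w=ray(f,np.array(uv)/1.5625,.023)[0][:2]-ax;print(n,np.hypot(*w),np.degrees(np.arctan2(w[1],w[0])))
print("dropper",ray(f,np.array((318,426))/1.5625,.06))
```

```text
plate hsv [ 23  32 103] [ 19  34 104] table [ 18  60 179]
axis [0.5552215  0.17473772] R 0.12782810832650315 65
knob [230.88888889 235.37037037] [228 232   7   7  27] [0.45896019 0.1644642  0.076     ]
wing dir deg 146.13695219525133
button [228.         194.22641509] [224 191   9   8  53] [0.56690314 0.17396873 0.082     ]
axis-knob 0.09680797758587281 6.091853910714509
button-knob 0.10836058368278687 5.031997578020479
lnest 0.17861911301485955 23.454575062555456
rnest 0.18116849144221758 -27.854803528367967
dropper [[0.35986081 0.23595363 0.06      ]]
```

View pics/c1.png

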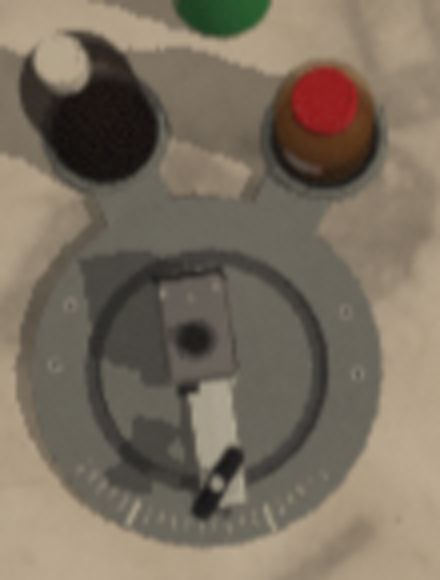

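The crop shows the bar tilted slightly towards +y, with the knob hub at crop (218,482) and the wing tight. The long marks are at (132,513) and (270,518). The tall brown bottle stands in the left nest. I'll move above the knob for a close wrist view.

Request:
{"method": "jog_arm", "body": {
  "increments": [
    {"gripper": -1, "x": -41, "y": -34, "z": -5},
    {"gripper": -1, "x": -41, "y": -34, "z": -5},
    {"gripper": -1, "x": -41, "y": -34, "z": -5},
    {"gripper": -1, "x": -41, "y": -34, "z": -5},
    {"gripper": -1, "x": -41, "y": -34, "z": -5},
    {"gripper": -1, "x": -41, "y": -34, "z": -5},
    {"gripper": -1, "x": -41, "y": -34, "z": -5},
    {"gripper": -1, "x": -41, "y": -34, "z": -5},
    {"gripper": -1, "x": -41, "y": -34, "z": -5},
    {"gripper": -1, "x": -41, "y": -34, "z": 0}
  ],
  "grip_force": 40
}}

```text
$.increments[0]: bad value
```

Run:
```python
from h import *
import pickle
o=observe();print(o["time_s"],o["tcp_pos"],o["eef_rot"],o["qpos"])
f=grab_frame("wrist");pickle.dump(f,open("f1.pkl","wb"))
cv2.imwrite("pics/w1.png",cv2.resize(f["image"],(800,600),interpolation=cv2.INTER_CUBIC))
g=pickle.load(open("f0.pkl","rb"))["top"]
u=lambda *p:np.array(p)/4-.5+.125*3+np.array([180,110])
print("knob",ray(g,u(218,482),.079),"wing ends",ray(g,[u(197,513),u(238,452)],.077))
print("marks inner",ray(g,[u(138,501),u(265,505)],.014),"btn",ray(g,u(195,338),.082))
print("ring",ray(g,u(207,368),.014))
```

```text
0.1 [0.16095894 0.60332485 0.20679231] [-4.08438726e-01 -3.11450039e+00  2.69354557e-03] [ 1.18388632e+00  2.21199117e-01  1.52746692e+00 -2.56321629e-05
  1.39469301e+00 -1.26111717e-01]
knob [[0.47215846 0.15536462 0.079     ]] wing ends [[0.45172754 0.16887504 0.077     ]
 [0.4919928  0.14270388 0.077     ]]
marks inner [[0.45804471 0.21490061 0.014     ]
 [0.45662985 0.12649902 0.014     ]] btn [[0.56653162 0.17230596 0.082     ]]
ring [[0.55133214 0.16881925 0.014     ]]
```

View pics/w1.png

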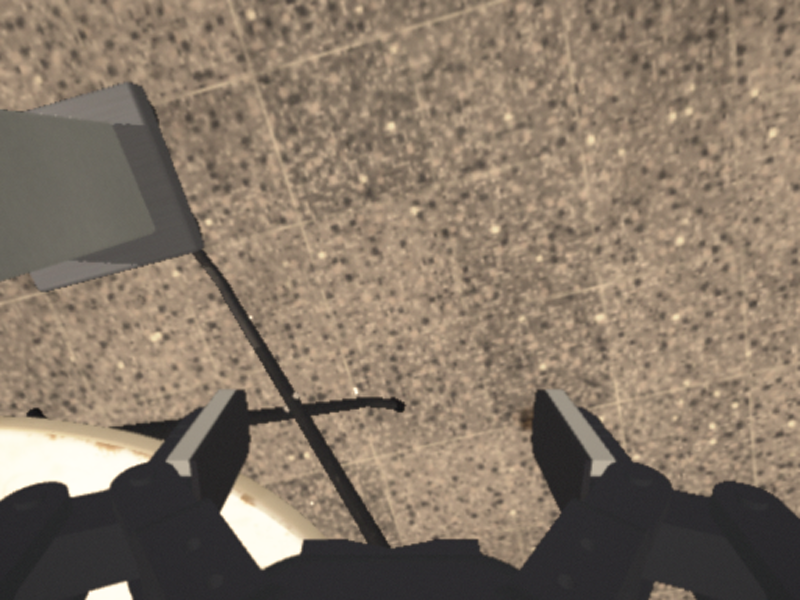

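The wrist view shows floor, with the fingers at the bottom. The refusal probably means every key is required. The top-view measurements agree: knob to button is 95.9 mm (96 expected), the marks are 88.4 mm apart (87.9 expected), the axis is at (0.551,0.169) and the reader yaw is about 10°.

Request:
{"method": "jog_arm", "body": {
  "increments": [
    {"gripper": -1, "x": -41, "y": -34, "z": -5, "ax": 0, "ay": 0, "az": 0},
    {"gripper": -1, "x": -41, "y": -34, "z": -5, "ax": 0, "ay": 0, "az": 0},
    {"gripper": -1, "x": -41, "y": -34, "z": -5, "ax": 0, "ay": 0, "az": 0},
    {"gripper": -1, "x": -41, "y": -34, "z": -5, "ax": 0, "ay": 0, "az": 0},
    {"gripper": -1, "x": -41, "y": -34, "z": -5, "ax": 0, "ay": 0, "az": 0},
    {"gripper": -1, "x": -41, "y": -34, "z": -5, "ax": 0, "ay": 0, "az": 0},
    {"gripper": -1, "x": -41, "y": -34, "z": -5, "ax": 0, "ay": 0, "az": 0},
    {"gripper": -1, "x": -41, "y": -34, "z": -5, "ax": 0, "ay": 0, "az": 0},
    {"gripper": -1, "x": -41, "y": -34, "z": -5, "ax": 0, "ay": 0, "az": 0},
    {"gripper": -1, "x": -41, "y": -34, "z": 0, "ax": 0, "ay": 0, "az": 0}
  ],
  "grip_force": 40
}}

```text
time_s: 1.4
tcp_pos: [0.4706, 0.1681, 0.2533]
eef_rot: [0.409, 3.114, 0.001]
ft_force: [1.1, 1.0, 0.8]
opening: 0.0857
finger_force: 0.0
```

Request:
{"method": "jog_arm", "body": {
  "increments": [
    {"gripper": -1, "x": -5, "y": -12, "z": 0, "ax": 0, "ay": 0, "az": 0},
    {"gripper": -1, "x": 0, "y": 0, "z": 20, "ax": 0, "ay": 0, "az": 7.5},
    {"gripper": -1, "x": 0, "y": 0, "z": 20, "ax": 0, "ay": 0, "az": 7.5},
    {"gripper": -1, "x": 0, "y": 0, "z": 0, "ax": 0, "ay": 0, "az": 0}
  ]
}}

```text
time_s: 1.9
tcp_pos: [0.4695, 0.157, 0.2109]
eef_rot: [-0.808, -3.032, 0.002]
ft_force: [-0.1, 0.3, -0.5]
opening: 0.0855
finger_force: 0.0
```

Run:
```python
from h import *
import pickle
o=observe();print(o["time_s"],o["tcp_pos"],o["eef_rot"],o["qpos"])
f=grab_frame("wrist");pickle.dump(f,open("f1.pkl","wb"))
cv2.imwrite("pics/w2.png",cv2.resize(f["image"],(800,600),interpolation=cv2.INTER_CUBIC))
a=[(.472,.1554,.079),(.4517,.1689,.077),(.492,.1427,.077),(.5665,.1723,.082),(.458,.2149,.014),(.4566,.1265,.014),(.551,.169,.072)]
print((proj(f,a)*1.5625).round())
```

```text
1.9 [0.46946292 0.15703083 0.21090889] [-8.08023508e-01 -3.03180922e+00  2.26983615e-03] [ 1.63114230e-01 -9.33872603e-02  1.84984068e+00  3.11452555e-04
  1.38933879e+00 -8.86816830e-01]
[[388. 281.]
 [391. 242.]
 [387. 315.]
 [480. 388.]
 [449. 204.]
 [346. 261.]
 [463. 366.]]
```

View pics/w2.png

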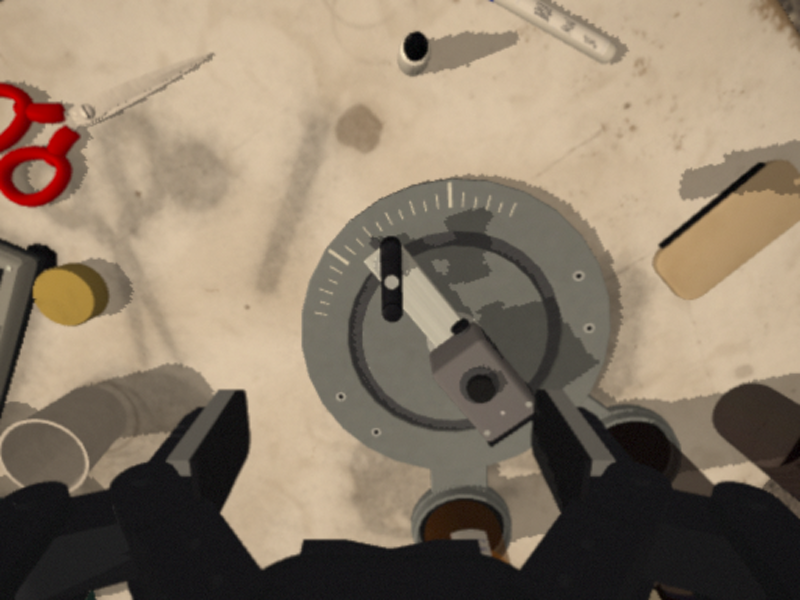

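The wrist picture shows the knob hub at (391,281), 3 px from its predicted place. The wing is vertical in the picture from (391,238) to (391,322), and the button at (480,388) is as predicted.

Run:
```python
from h import *
import pickle
from scipy.spatial.transform import Rotation as Ro
f=pickle.load(open("f1.pkl","rb"));im=f["image"]
m=np.zeros(im.shape[:2],np.uint8);m[145:215,225:275]=(im.max(2)<50)[145:215,225:275]
k,l,st,ce=cv2.connectedComponentsWithStats(m);j=1+st[1:,4].argmax();print(st[j],ce[j]*1.5625)
s=1/1.5625
h=ray(f,[np.array((391,282))*s],.079)[0];b=ray(f,[np.array((480,387))*s],.082)[0]
ys,xs=np.where(l==j);Q=ray(f,np.c_[xs,ys],.076)[:,:2];print("mid",Q.mean(0));Q=Q-Q.mean(0);vt=np.linalg.svd(Q,full_matrices=False)[2]
print("hub",h,"btn",b,np.linalg.norm((b-h)[:2]),np.degrees(np.arctan2(*(b-h)[1::-1])),"wing",np.degrees(np.arctan(vt[0,1]/vt[0,0])))
o=observe();R=Ro.from_rotvec(o["eef_rot"]).as_matrix();print("tool yaw",np.degrees(np.arctan2(R[1,0],R[0,0])))
for z in(.055,):print("move mm",R.T@(np.r_[h[:2],z]-o["tcp_pos"])*1e3)
mk=ray(f,np.array([(451,207),(349,265)])*s,.014);print(mk,np.linalg.norm(mk[0]-mk[1]))
```

```text
[243 151  14  55 576] [390.90440538 276.7171224 ]
mid [0.47130746 0.1578286 ]
hub [0.47346666 0.15665402 0.079     ] btn [0.56577576 0.17268299 0.082     ] 0.093690436646836 9.850870237356476 wing -28.640636896112127
tool yaw 150.24857397977743
move mm [ -3.23695138   1.28083979 157.23994821]
[[0.46038096 0.21531544 0.014     ]
 [0.46016887 0.12714022 0.014     ]] 0.08817548020823526
```

Request:
{"method": "jog_arm", "body": {
  "increments": [
    {"gripper": -1, "x": -3, "y": 1, "z": 40, "ax": 0, "ay": 0, "az": 0},
    {"gripper": -1, "x": 0, "y": 0, "z": 40, "ax": 0, "ay": 0, "az": -1},
    {"gripper": -1, "x": 0, "y": 0, "z": 40, "ax": 0, "ay": 0, "az": 0},
    {"gripper": -1, "x": 0, "y": 0, "z": 35, "ax": 0, "ay": 0, "az": 0},
    {"gripper": 1, "x": 0, "y": 0, "z": 0, "ax": 0, "ay": 0, "az": 0},
    {"gripper": 1, "x": 0, "y": 0, "z": 0, "ax": 0, "ay": 0, "az": 0},
    {"gripper": 1, "x": 0, "y": 0, "z": 0, "ax": 0, "ay": 0, "az": 0},
    {"gripper": 1, "x": 0, "y": 0, "z": 0, "ax": 0, "ay": 0, "az": 0},
    {"gripper": 1, "x": 0, "y": 0, "z": 0, "ax": 0, "ay": 0, "az": 0},
    {"gripper": 1, "x": 0, "y": 0, "z": 0, "ax": 0, "ay": 0, "az": 0}
  ],
  "grip_force": 40
}}

```text
time_s: 3.2
tcp_pos: [0.4746, 0.1561, 0.058]
eef_rot: [0.785, 3.042, 0.0]
ft_force: [-0.5, -0.0, 0.0]
opening: 0.0
finger_force: 0.0
```

The fingers shut without gripping anything, so I'll look.

Run:
```python
from h import *
import pickle
print(observe())
f=grab_frame("wrist");g=grab_frame("scene");t=grab_frame("top");pickle.dump((f,g,t),open("f2.pkl","wb"))
a=cv2.resize(f["image"],(512,384));b=cv2.resize(g["image"][140:260,150:290],(448,384),interpolation=cv2.INTER_CUBIC)
cv2.imwrite("pics/w3.png",cv2.resize(np.hstack([a,b]),(800,320)))
```

```text
{'time_s': 3.2, 'qpos': array([ 1.59818637e-01,  8.70770874e-02,  1.97744723e+00,  8.37360750e-06,
        1.07672777e+00, -9.05798848e-01]), 'joint_vel': array([ 0.00257368,  0.00402668,  0.00185528, -0.00110417, -0.00171177,
       -0.00033076]), 'tau': array([ 6.29396323e-03, -3.80288422e+01, -3.37392926e+01,  3.07952214e-04,
       -3.51939394e-03, -1.23637394e-03]), 'tcp_pos': array([0.47457757, 0.15611603, 0.05803699]), 'eef_rot': array([7.85050655e-01, 3.04160452e+00, 2.25010387e-04]), 'ft_force': array([-0.46644948, -0.04434231,  0.01072956]), 'moment': array([-0.04559214,  0.01056082,  0.05686338]), 'finger_force': 0.0, 'opening': 1.3380347942514004e-05}
```

View pics/w3.png

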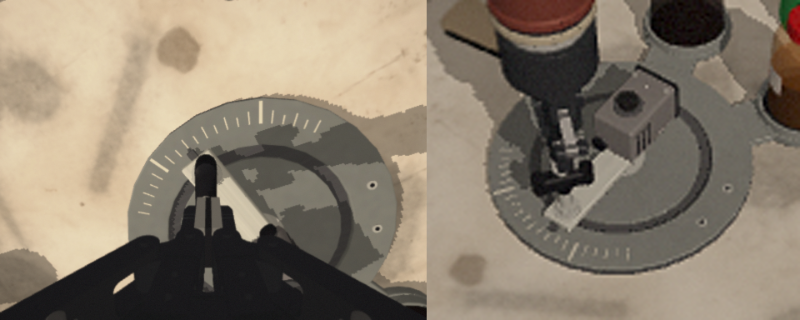

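Run:
```python
from h import *
import pickle
f,g,t=pickle.load(open("f2.pkl","rb"))
tcp=np.array([.4746,.1561,.058])
P=[tcp+[0,0,d] for d in(-.008,0,.011,.03,.06)]+[(.4735,.1567,.079),(.4735+.024,.1567-.013,.078),(.4735-.024,.1567+.013,.078)]
q=proj(f,P);print(q.round(),"\n",proj(g,P).round())
c=cv2.resize(f["image"][140:310,170:330],None,fx=3,fy=3,interpolation=cv2.INTER_CUBIC)
d=cv2.resize(g["image"][140:240,160:230],(357,510),interpolation=cv2.INTER_CUBIC)
for i,p in enumerate(q): cv2.circle(c,tuple(int(v) for v in (p-[170,140])*3),3,(0,255*(i<5),255*(i>=5)),1)
cv2.imwrite("pics/w4.png",np.clip(np.hstack([c,d]).astype(float)*1.8,0,255).astype(np.uint8)[:,:800])
```

```text
[[247. 225.]
 [247. 230.]
 [247. 239.]
 [247. 255.]
 [246. 292.]
 [247. 245.]
 [248. 289.]
 [246. 194.]] 
 [[202. 210.]
 [202. 208.]
 [202. 205.]
 [201. 200.]
 [200. 192.]
 [201. 203.]
 [212. 200.]
 [189. 206.]]
```

View pics/w4.png

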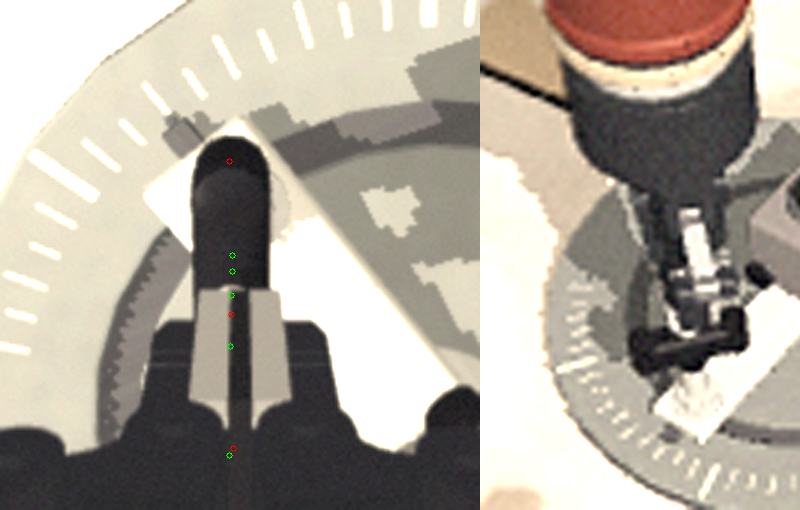

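Run:
```python
from h import *
import pickle
from scipy.spatial.transform import Rotation as Ro
f,g,t=pickle.load(open("f2.pkl","rb"))
o=observe();R=Ro.from_rotvec(o["eef_rot"]).as_matrix();tcp=o["tcp_pos"]
V=f["view"];C=-V[:3,:3].T@V[:3,3];print("cam in tool",R.T@(C-tcp),"fwd",R.T@V[2,:3])
for x in(11,0,-11):
  for z in(8,0,-11,-20,-30,-40):
    w=tcp+R@np.array([x,0,z])/1e3;print(x,z,proj(f,w).round(1)[0],proj(f,[tcp+R@np.array([x,y,z])/1e3 for y in(-5,5)])[:,0].round(1),proj(g,w).round(1)[0])
```

```text
cam in tool [ 0.07302467  0.00135993 -0.16628938] fwd [-2.94852179e-01  2.33919038e-04  9.55542850e-01]
11 8 [247.2 207.7] [238.9 255.6] [197.6 211.3]
11 0 [247.1 212.4] [238.4 255.9] [197.3 209.3]
11 -11 [247.  219.6] [237.7 256.3] [196.9 206.4]
11 -20 [246.9 226.1] [237.1 256.6] [196.6 204. ]
11 -30 [246.7 234.3] [236.3 257.1] [196.2 201.3]
11 -40 [246.5 243.6] [235.4 257.6] [195.7 198.5]
0 8 [247.3 224.8] [239.1 255.5] [202.2 210.2]
0 0 [247.2 230.1] [238.6 255.8] [202.  208.2]
0 -11 [247.1 238.2] [238.  256.2] [201.6 205.3]
0 -20 [246.9 245.7] [237.3 256.5] [201.2 202.9]
0 -30 [246.8 254.9] [236.6 257. ] [200.9 200.2]
0 -40 [246.6 265.4] [235.7 257.5] [200.5 197.4]
-11 8 [247.3 241.3] [239.2 255.4] [206.8 209.1]
-11 0 [247.2 247.2] [238.8 255.7] [206.6 207. ]
-11 -11 [247.1 256.2] [238.2 256.1] [206.2 204.2]
-11 -20 [247.  264.5] [237.6 256.4] [205.9 201.8]
-11 -30 [246.8 274.7] [236.9 256.8] [205.6 199. ]
-11 -40 [246.7 286.3] [236.  257.3] [205.3 196.3]
```

The fingers look to have closed above the wing, with the tips visibly higher than the nominal TCP says. I'll open, go 20 mm lower, which clears the bar even at the nominal finger length, and close again.

Request:
{"method": "jog_arm", "body": {
  "increments": [
    {"gripper": -1, "x": 0, "y": 0, "z": 0, "ax": 0, "ay": 0, "az": 0},
    {"gripper": -1, "x": 0, "y": 0, "z": 0, "ax": 0, "ay": 0, "az": 0},
    {"gripper": -1, "x": 0, "y": 0, "z": 0, "ax": 0, "ay": 0, "az": 0},
    {"gripper": -1, "x": 0, "y": 0, "z": 10, "ax": 0, "ay": 0, "az": 0},
    {"gripper": -1, "x": 0, "y": 0, "z": 10, "ax": 0, "ay": 0, "az": 0},
    {"gripper": 1, "x": 0, "y": 0, "z": 0, "ax": 0, "ay": 0, "az": 0},
    {"gripper": 1, "x": 0, "y": 0, "z": 0, "ax": 0, "ay": 0, "az": 0},
    {"gripper": 1, "x": 0, "y": 0, "z": 0, "ax": 0, "ay": 0, "az": 0},
    {"gripper": 1, "x": 0, "y": 0, "z": 0, "ax": 0, "ay": 0, "az": 0},
    {"gripper": 1, "x": 0, "y": 0, "z": 0, "ax": 0, "ay": 0, "az": 0}
  ],
  "grip_force": 40
}}

```text
time_s: 4.6
tcp_pos: [0.474, 0.155, 0.0383]
eef_rot: [-0.784, -3.042, 0.004]
ft_force: [-4.0, -6.0, 6.0]
opening: 0.0128
finger_force: 41.2
```

Run:
```python
from h import *
f=grab_frame("wrist");g=grab_frame("scene")
c=cv2.resize(f["image"][140:310,170:330],None,fx=3,fy=3,interpolation=cv2.INTER_CUBIC)
d=cv2.resize(g["image"][150:230,160:222],(320,510)[:2],interpolation=cv2.INTER_CUBIC)
d=cv2.resize(g["image"][160:225,165:218],(320,392),interpolation=cv2.INTER_CUBIC)
d=cv2.copyMakeBorder(d,0,c.shape[0]-392,0,0,cv2.BORDER_CONSTANT)
cv2.imwrite("pics/w5.png",np.clip(np.hstack([c,d]).astype(float)*2,0,255).astype(np.uint8))
```

```text
(no output)
```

View pics/w5.png

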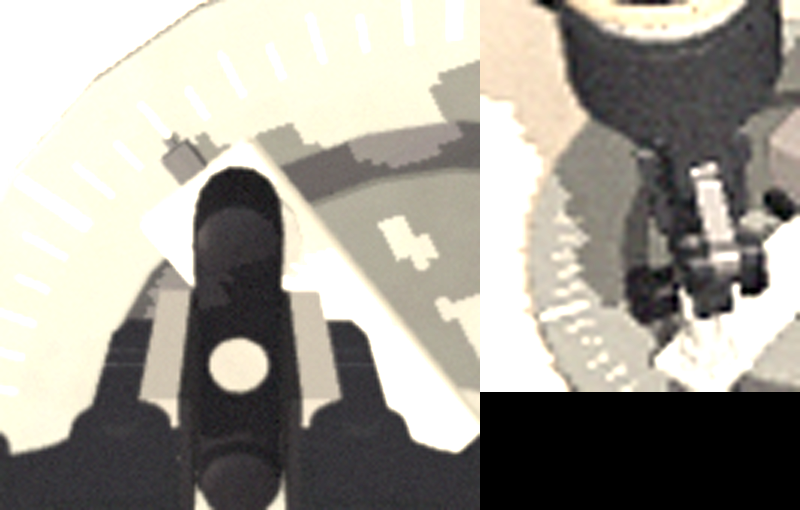

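The grip is good now: the wing with its white hub sits between the pads, and the opening is 12.8 mm. Next I'll loosen it by turning anticlockwise.

Request:
{"method": "jog_arm", "body": {
  "increments": [
    {"gripper": 1, "x": 0, "y": 0, "z": 0, "ax": 0, "ay": 0, "az": -6.5},
    {"gripper": 1, "x": 0, "y": 0, "z": 0, "ax": 0, "ay": 0, "az": -6.5},
    {"gripper": 1, "x": 0, "y": 0, "z": 0, "ax": 0, "ay": 0, "az": -6.5},
    {"gripper": 1, "x": 0, "y": 0, "z": 0, "ax": 0, "ay": 0, "az": -6.5},
    {"gripper": 1, "x": 0, "y": 0, "z": 0, "ax": 0, "ay": 0, "az": -6.5},
    {"gripper": 1, "x": 0, "y": 0, "z": 0, "ax": 0, "ay": 0, "az": -6.5},
    {"gripper": 1, "x": 0, "y": 0, "z": 0, "ax": 0, "ay": 0, "az": -6.5},
    {"gripper": 1, "x": 0, "y": 0, "z": 0, "ax": 0, "ay": 0, "az": -6.5},
    {"gripper": 1, "x": 0, "y": 0, "z": 0, "ax": 0, "ay": 0, "az": -6.5},
    {"gripper": 1, "x": 0, "y": 0, "z": 0, "ax": 0, "ay": 0, "az": -6.5}
  ],
  "grip_force": 60
}}

```text
time_s: 5.95
tcp_pos: [0.4742, 0.1566, 0.0385]
eef_rot: [0.977, -2.985, -0.001]
ft_force: [-3.4, 0.6, 6.0]
opening: 0.0124
finger_force: 63.2
```

Run:
```python
from h import *
from scipy.spatial.transform import Rotation as Ro
o=observe();R=Ro.from_rotvec(o["eef_rot"]).as_matrix();psi=np.degrees(np.arctan2(R[1,0],R[0,0]))
print(o["tcp_pos"],"yaw",psi,"q6",o["qpos"][5],o["opening"],o["finger_force"],o["ft_force"],o["moment"])
ax=np.array([.5515,.1692]);d=ax-o["tcp_pos"][:2];print("r",np.hypot(*d),"reader yaw",np.degrees(np.arctan2(d[1],d[0])))
# per-row chord for 8 equal steps to reader yaw 24.2
a0=np.arctan2(d[1],d[0]);a1=np.radians(24.2);n=8;r=np.hypot(*d);y=np.radians(psi);st=(a1-a0)/n
for k in range(n):
    A=a0+k*st;w=-r*(np.array([np.cos(A+st),np.sin(A+st)])-np.array([np.cos(A),np.sin(A)]))
    c,s=np.cos(y+k*st),np.sin(y+k*st);print("dx %.1f dy %.1f az %.2f"%(1e3*(c*w[0]+s*w[1]),1e3*(s*w[0]-c*w[1]),-np.degrees(st)))
```

```text
[0.47416818 0.15658359 0.03854575] yaw -143.74420819457114 q6 -2.0437858318142985 0.012388784505320419 63.152732849121094 [-3.43321458  0.62223575  5.97518033] [ 0.21632545  0.71264163 -0.10380887]
r 0.07835422173044004 reader yaw 9.265966286841866
dx 1.1 dy -2.3 az -1.87
dx 1.1 dy -2.3 az -1.87
dx 1.1 dy -2.3 az -1.87
dx 1.1 dy -2.3 az -1.87
dx 1.1 dy -2.3 az -1.87
dx 1.1 dy -2.3 az -1.87
dx 1.1 dy -2.3 az -1.87
dx 1.1 dy -2.3 az -1.87
```

Loosened by about 65°. Now I'll swing the reader about its axis.

Request:
{"method": "jog_arm", "body": {
  "increments": [
    {"gripper": 1, "x": 1.1, "y": -2.3, "z": 0, "ax": 0, "ay": 0, "az": -1.9},
    {"gripper": 1, "x": 1.1, "y": -2.3, "z": 0, "ax": 0, "ay": 0, "az": -1.9},
    {"gripper": 1, "x": 1.1, "y": -2.3, "z": 0, "ax": 0, "ay": 0, "az": -1.9},
    {"gripper": 1, "x": 1.1, "y": -2.3, "z": 0, "ax": 0, "ay": 0, "az": -1.9},
    {"gripper": 1, "x": 1.1, "y": -2.3, "z": 0, "ax": 0, "ay": 0, "az": -1.9},
    {"gripper": 1, "x": 1.1, "y": -2.3, "z": 0, "ax": 0, "ay": 0, "az": -1.9},
    {"gripper": 1, "x": 1.1, "y": -2.3, "z": 0, "ax": 0, "ay": 0, "az": -1.9},
    {"gripper": 1, "x": 1.1, "y": -2.3, "z": 0, "ax": 0, "ay": 0, "az": -1.9},
    {"gripper": 1, "x": 0, "y": 0, "z": 0, "ax": 0, "ay": 0, "az": 0},
    {"gripper": 1, "x": 0, "y": 0, "z": 0, "ax": 0, "ay": 0, "az": 0}
  ]
}}

```text
time_s: 7.2
tcp_pos: [0.4801, 0.1372, 0.0385]
eef_rot: [1.359, -2.832, -0.002]
ft_force: [-4.6, 1.7, 6.0]
opening: 0.0122
finger_force: 63.1
```

Run:
```python
from h import *
import pickle
o=observe();d=np.array([.5515,.1692])-o["tcp_pos"][:2];print(o["tcp_pos"],np.hypot(*d),"reader yaw",np.degrees(np.arctan2(d[1],d[0])),o["ft_force"],o["moment"])
t=grab_frame("top");f=grab_frame("wrist");pickle.dump((t,f),open("f3.pkl","wb"))
a=cv2.resize(t["image"][175:250,185:275],(480,400),interpolation=cv2.INTER_CUBIC);b=f["image"][:,100:420][:, :]
b=cv2.resize(b,(320,384));b=cv2.copyMakeBorder(b,0,16,0,0,cv2.BORDER_CONSTANT)
cv2.imwrite("pics/s1.png",np.clip(np.hstack([a,b]).astype(float)*1.4,0,255).astype(np.uint8))
ax=np.array([.5515,.1692,.016]);s=np.radians(24.1);tip=ax-.105*np.array([np.cos(s),np.sin(s),0]);print("target tip px in wrist/top",proj(f,tip),proj(t,tip), "btn target",proj(t,np.array([.5515+.016*np.cos(s),.1692+.016*np.sin(s),.082])))
```

```text
[0.48011609 0.13717813 0.03853299] 0.07823722289490666 reader yaw 24.160369973040133 [-4.57995769  1.72436056  6.01337391] [0.23140891 0.76095697 0.14849501]
target tip px in wrist/top [[271.89296537 181.68279186]] [[246.15635667 236.49222056]] btn target [[227.32689635 194.51794938]]
```

View pics/s1.png

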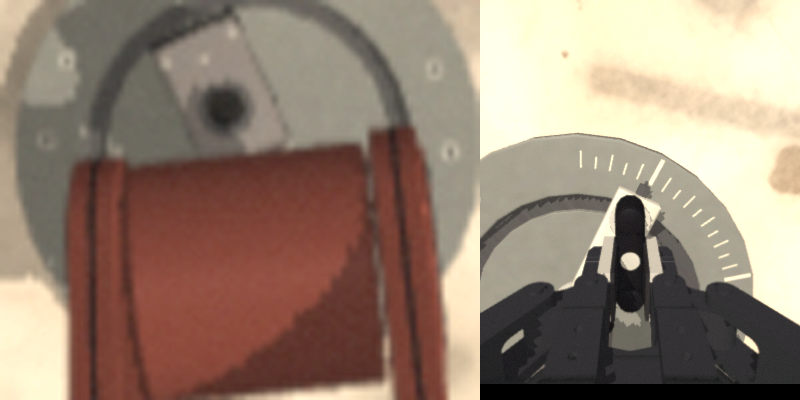

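Wrist part of the picture: the pointer sits at about (645,190), right at the inner end of the long mark at (651,184). I'll check it numerically with a polar profile on the plate plane.

```bash
cat > pol.py <<'E'
from h import *
def polar(f,ax=(.5515,.1692)):
    ang=np.arange(14,36,.5)
    for r,z in((.100,.016),(.103,.016),(.107,.014),(.112,.014),(.117,.014),(.120,.014)):
        A=np.radians(ang);P=np.c_[ax[0]-r*np.cos(A),ax[1]-r*np.sin(A),0*A+z]
        uv=proj(f,P).astype(np.float32);g=f["image"].max(2)
        v=cv2.remap(g,uv[:,:1],uv[:,1:],cv2.INTER_LINEAR).ravel();print(int(r*1e3),*v)
E
python3 - <<'E'
import pickle
from pol import *
t,f=pickle.load(open("f3.pkl","rb"));print("     ",*np.arange(14,36,.5).astype(int));polar(f)
E
```

```text
14 14 15 15 16 16 17 17 18 18 19 19 20 20 21 21 22 22 23 23 24 24 25 25 26 26 27 27 28 28 29 29 30 30 31 31 32 32 33 33 34 34 35 35
100 124 124 125 123 124 125 124 124 123 123 122 120 122 122 121 121 118 108 117 93 76 75 74 77 78 79 77 79 108 122 122 123 124 123 125 124 124 124 123 122 122 121 121 121
103 137 185 136 124 124 123 124 124 124 122 143 178 137 121 121 122 122 122 122 139 188 198 137 80 81 107 123 124 124 123 141 178 135 124 125 123 124 125 125 124 147 182 135 122
107 188 163 126 124 125 124 124 124 125 130 181 172 126 123 123 123 124 124 126 166 215 215 173 128 124 126 124 125 126 128 178 187 131 124 125 125 125 125 124 125 156 193 132 122
112 124 124 125 123 123 124 123 124 124 129 183 165 125 124 125 124 125 125 125 160 215 215 163 126 126 124 126 127 127 131 180 183 130 126 126 125 125 125 125 124 124 123 124 123
117 124 124 125 125 124 124 123 125 124 125 125 125 125 126 125 126 126 126 125 164 216 213 150 125 125 125 126 128 127 128 126 127 126 125 125 124 125 125 125 124 124 126 125 125
120 125 124 125 125 124 126 126 127 127 127 127 127 127 126 125 126 125 125 126 146 191 189 146 125 125 126 125 125 127 127 126 126 127 127 125 127 127 125 127 126 127 126 128 127
```

```bash
cat >> pol.py <<'E'
def bar(f,ax=(.5515,.1692)):
    ang=np.arange(10,40,.5);g=cv2.cvtColor(f["image"],cv2.COLOR_BGR2GRAY)
    for r,z in((.088,.024),(.091,.024),(.097,.016),(.099,.016),(.101,.016),(.103,.016)):
        # lines perpendicular offsets to bar at nominal 24.25 deg: print lateral offset profile, mm
        a=np.radians(24.25);u=np.array([np.cos(a),np.sin(a)]);n=np.array([-u[1],u[0]]);s=np.arange(-20,20.5,1)
        P=np.c_[np.array(ax)-r*u-np.outer(s/1e3,n),0*s+z]
        uv=proj(f,P).astype(np.float32);print(int(r*1e3),*cv2.remap(g,uv[:,:1],uv[:,1:],cv2.INTER_LINEAR).ravel())
E
python3 - <<'E'
import pickle
from pol import *
t,f=pickle.load(open("f3.pkl","rb"));print("   ",*np.arange(-20,21));bar(f)
E
```

```text
-20 -19 -18 -17 -16 -15 -14 -13 -12 -11 -10 -9 -8 -7 -6 -5 -4 -3 -2 -1 0 1 2 3 4 5 6 7 8 9 10 11 12 13 14 15 16 17 18 19 20
88 118 119 118 115 85 80 79 81 111 162 178 181 180 165 154 164 157 68 19 16 18 22 17 20 20 20 21 20 19 21 24 20 21 32 132 193 194 182 134 118 117
91 119 120 120 121 118 101 81 81 103 157 176 181 181 185 184 187 186 179 164 82 27 17 19 19 19 18 19 20 19 21 22 26 79 173 191 194 196 186 139 118 118
97 119 119 119 119 119 119 120 119 119 119 118 119 119 119 118 115 93 83 75 68 72 70 73 74 73 73 85 117 118 120 118 119 117 117 118 119 118 118 117 119 118
99 119 118 118 119 120 119 120 120 120 118 118 117 119 116 117 118 116 92 83 73 71 70 73 74 74 72 84 117 118 118 119 117 119 119 120 119 119 118 117 118 118
101 118 120 134 131 120 119 119 120 119 119 118 117 117 117 116 117 117 118 115 96 73 68 67 65 77 82 91 118 118 119 119 118 119 120 120 119 119 121 151 128 118
103 119 126 175 144 119 120 120 119 118 118 121 166 149 117 118 118 118 119 119 152 187 159 87 76 102 119 120 118 122 170 150 120 119 120 119 121 119 120 159 164 120
```

The mark centre is at 24.25°, while the bar and pointer sit about 1.7° past it. I'll back up by one step.

Request:
{"method": "jog_arm", "body": {
  "increments": [
    {"gripper": 1, "x": -0.6, "y": 1.2, "z": 0, "ax": 0, "ay": 0, "az": 0.9},
    {"gripper": 1, "x": -0.6, "y": 1.2, "z": 0, "ax": 0, "ay": 0, "az": 0.9},
    {"gripper": 1, "x": 0, "y": 0, "z": 0, "ax": 0, "ay": 0, "az": 0},
    {"gripper": 1, "x": 0, "y": 0, "z": 0, "ax": 0, "ay": 0, "az": 0}
  ]
}}

```text
time_s: 7.8
tcp_pos: [0.4795, 0.1387, 0.0386]
eef_rot: [1.314, -2.853, 0.001]
ft_force: [-2.4, -2.3, 5.2]
opening: 0.0123
finger_force: 63.0
```

Run:
```python
from pol import *
f=grab_frame("wrist");print(observe()["tcp_pos"]);bar(f)
```

```text
[0.47943606 0.13871719 0.03851873]
88 116 105 84 81 82 81 102 156 177 181 182 169 152 159 159 84 22 14 17 19 18 19 19 20 20 21 20 21 21 21 22 28 108 190 197 186 135 118 118 118 117
91 119 120 108 85 82 81 100 155 178 181 182 186 186 187 187 181 167 100 35 17 19 19 20 19 19 19 19 22 21 20 72 168 191 193 196 186 139 119 120 118 117
97 119 119 119 119 119 118 120 120 119 119 120 119 119 118 112 84 77 68 72 72 73 73 75 75 89 116 117 119 119 120 119 119 118 118 117 118 118 118 118 117 118
99 120 119 119 119 121 119 119 120 120 119 119 118 117 117 114 103 86 71 71 71 72 75 75 77 92 117 118 119 118 119 119 119 119 119 119 118 118 118 119 118 118
101 118 120 136 129 119 119 120 120 119 118 119 117 118 116 117 118 117 90 71 65 65 67 71 80 94 118 118 118 118 119 118 119 119 119 118 119 120 120 145 125 118
103 119 129 185 149 120 119 120 119 119 120 123 171 150 118 117 119 119 117 101 123 88 79 107 120 120 120 119 119 122 171 146 119 120 120 120 119 120 121 163 154 120
```

The reader is now about 0.5° from the mark. Tightening next.

Request:
{"method": "jog_arm", "body": {
  "increments": [
    {"gripper": 1, "x": 0, "y": 0, "z": 0, "ax": 0, "ay": 0, "az": 6.5},
    {"gripper": 1, "x": 0, "y": 0, "z": 0, "ax": 0, "ay": 0, "az": 6.5},
    {"gripper": 1, "x": 0, "y": 0, "z": 0, "ax": 0, "ay": 0, "az": 6.5},
    {"gripper": 1, "x": 0, "y": 0, "z": 0, "ax": 0, "ay": 0, "az": 6.5},
    {"gripper": 1, "x": 0, "y": 0, "z": 0, "ax": 0, "ay": 0, "az": 6.5},
    {"gripper": 1, "x": 0, "y": 0, "z": 0, "ax": 0, "ay": 0, "az": 6.5},
    {"gripper": 1, "x": 0, "y": 0, "z": 0, "ax": 0, "ay": 0, "az": 6.5},
    {"gripper": 1, "x": 0, "y": 0, "z": 0, "ax": 0, "ay": 0, "az": 6.5},
    {"gripper": 1, "x": 0, "y": 0, "z": 0, "ax": 0, "ay": 0, "az": 6},
    {"gripper": 1, "x": 0, "y": 0, "z": 0, "ax": 0, "ay": 0, "az": 3}
  ]
}}

```text
time_s: 9.1
tcp_pos: [0.4797, 0.1375, 0.0384]
eef_rot: [0.318, 3.125, -0.005]
ft_force: [-1.2, -8.7, 4.9]
opening: 0.0125
finger_force: 62.9
```

Run:
```python
from pol import *
from scipy.spatial.transform import Rotation as Ro
f=grab_frame("wrist");o=observe();R=Ro.from_rotvec(o["eef_rot"]).as_matrix()
print(o["tcp_pos"],np.degrees(np.arctan2(R[1,0],R[0,0])),o["moment"],o["ft_force"]);bar(f)
```

```text
[0.47975177 0.13742942 0.03845849] 168.2648762173986 [-1.20798168  0.23025821  0.10546968] [-1.28097011 -8.20716898  4.21884293]
88 86 86 89 107 135 173 159 45 15 16 16 17 17 16 19 20 21 20 22 22 22 22 23 32 98 163 180 184 192 201 203 204 204 158 126 125 126 125 125 124 124
91 90 88 90 109 137 175 191 187 122 49 22 17 17 18 18 22 19 23 21 23 41 107 164 190 196 198 199 195 195 201 203 206 205 156 127 126 126 126 126 126 126
97 127 127 127 127 127 128 127 128 127 127 125 96 85 85 83 55 75 77 77 79 79 80 87 118 124 126 126 127 127 127 127 126 125 125 126 126 127 126 127 127 126
99 129 128 127 128 128 128 128 128 127 128 120 93 88 95 98 63 74 78 77 80 80 80 91 121 126 126 126 127 127 128 128 128 127 128 127 127 126 126 127 126 127
101 128 139 153 129 129 128 128 128 128 127 127 127 126 126 122 88 74 72 73 75 85 83 101 126 127 128 127 127 127 128 127 128 128 127 128 127 129 143 156 127 127
103 129 167 165 128 128 128 128 128 127 127 148 180 128 127 126 126 124 90 82 126 194 172 130 128 127 129 128 129 166 182 128 127 127 128 128 127 128 155 189 134 126
```

The wing has about 4–5° still to go and the reader is about 1° short. I'll finish tightening with a small nudge back.

Request:
{"method": "jog_arm", "body": {
  "increments": [
    {"gripper": 1, "x": 0, "y": -1, "z": 0, "ax": 0, "ay": 0, "az": 2},
    {"gripper": 1, "x": 0, "y": -0.5, "z": 0, "ax": 0, "ay": 0, "az": 2},
    {"gripper": 1, "x": 0, "y": 0, "z": 0, "ax": 0, "ay": 0, "az": 1.5},
    {"gripper": 1, "x": 0, "y": 0, "z": 0, "ax": 0, "ay": 0, "az": 0},
    {"gripper": 1, "x": 0, "y": 0, "z": 0, "ax": 0, "ay": 0, "az": 0}
  ]
}}

```text
time_s: 9.78
tcp_pos: [0.4796, 0.1371, 0.0384]
eef_rot: [0.466, 3.106, -0.001]
ft_force: [-0.4, -6.4, 5.0]
opening: 0.0124
finger_force: 63.0
```

Run:
```python
from pol import *
from scipy.spatial.transform import Rotation as Ro
f=grab_frame("wrist");o=observe();R=Ro.from_rotvec(o["eef_rot"]).as_matrix()
print(o["tcp_pos"],np.degrees(np.arctan2(R[1,0],R[0,0])),o["moment"],o["ft_force"]);bar(f)
```

```text
[0.47963714 0.13713874 0.03837946] 162.92960423292342 [-0.97612274  0.09936462  0.02096059] [-0.71103771 -6.42169658  5.46653141]
88 87 86 92 112 138 169 95 21 15 16 17 17 17 18 18 20 17 20 20 21 19 22 30 71 155 181 182 184 194 201 203 206 203 155 128 127 127 126 125 124 124
91 91 89 93 112 139 175 193 190 113 37 21 19 17 18 21 21 19 19 24 64 113 169 184 195 196 198 200 196 195 202 202 206 201 147 127 128 127 127 127 126 126
97 128 128 128 128 127 128 128 128 127 127 122 91 86 86 85 60 70 77 77 79 80 80 86 118 126 126 127 130 128 128 128 126 125 126 128 126 128 127 127 127 127
99 128 128 129 128 129 130 129 129 129 129 123 96 91 93 116 65 70 78 77 78 81 81 89 122 127 126 126 128 129 127 128 128 128 128 127 127 128 127 127 127 127
101 129 141 150 131 129 130 129 128 129 127 127 127 126 127 120 75 75 71 71 77 81 84 103 125 127 127 127 127 128 128 127 127 128 128 127 128 129 148 151 128 128
103 129 178 164 130 129 129 130 129 128 130 170 175 128 127 127 127 125 86 81 135 199 164 130 130 128 129 129 131 166 173 130 129 128 128 128 128 129 161 190 131 126
```

Request:
{"method": "jog_arm", "body": {
  "increments": [
    {"gripper": 1, "x": 0, "y": 0, "z": 0, "ax": 0, "ay": 0, "az": 1.5},
    {"gripper": 1, "x": 0, "y": 0, "z": 0, "ax": 0, "ay": 0, "az": 0},
    {"gripper": -1, "x": 0, "y": 0, "z": 0, "ax": 0, "ay": 0, "az": 0},
    {"gripper": -1, "x": 0, "y": 0, "z": 0, "ax": 0, "ay": 0, "az": 0},
    {"gripper": -1, "x": 0, "y": 0, "z": 0, "ax": 0, "ay": 0, "az": 0},
    {"gripper": -1, "x": 0, "y": 0, "z": 0, "ax": 0, "ay": 0, "az": 0},
    {"gripper": -1, "x": 0, "y": 0, "z": -40, "ax": 0, "ay": 0, "az": 0},
    {"gripper": -1, "x": 0, "y": 0, "z": -50, "ax": 0, "ay": 0, "az": 0},
    {"gripper": -1, "x": 0, "y": 0, "z": -50, "ax": 0, "ay": 0, "az": 0},
    {"gripper": -1, "x": 0, "y": 0, "z": 0, "ax": 0, "ay": 0, "az": 0}
  ]
}}

```text
time_s: 11.08
tcp_pos: [0.4824, 0.1382, 0.183]
eef_rot: [0.505, 3.091, 0.004]
ft_force: [0.7, -0.0, -0.3]
opening: 0.0854
finger_force: 0.0
```

Run:
```python
from pol import *
from scipy.spatial.transform import Rotation as Ro
f=grab_frame("wrist");o=observe();R=Ro.from_rotvec(o["eef_rot"]).as_matrix()
print(o["tcp_pos"],np.degrees(np.arctan2(R[1,0],R[0,0])),o["ft_force"]);bar(f)
s=np.radians(23.5);ax=np.array([.5515,.1692]);b=np.r_[ax+.016*np.array([np.cos(s),np.sin(s)]),.082]
k=np.r_[ax-.08*np.array([np.cos(s),np.sin(s)]),.076];print("btn px",proj(f,b),"knob",proj(f,k))
im=f["image"].max(2);
for n,p,z,h in(("btn",proj(f,b)[0],.082,9),("knob",proj(f,k)[0],.077,34)):
    u,v=p.astype(int);m=np.zeros_like(im);w=(slice(max(v-h,0),v+h),slice(max(u-h,0),u+h));m[w]=(im[w]<45)
    q,l,st,ce=cv2.connectedComponentsWithStats(m);j=l[max(0,min(v+2,383)),u]or 1+st[1:,4].argmax();ys,xs=np.where(l==j);Q=ray(f,np.c_[xs,ys],z)[:,:2];vt=np.linalg.svd(Q-Q.mean(0),full_matrices=False)[2]
    print(n,ce[j],st[j],Q.mean(0),np.degrees(np.arctan(vt[0,1]/vt[0,0])))
c=f["image"][0:384,64:448];c=cv2.resize(f["image"],(800,600),interpolation=cv2.INTER_CUBIC);cv2.imwrite("pics/e1.png",np.clip(c*1.4,0,255).astype(np.uint8))
```

```text
[0.4806502  0.13793595 0.18011863] 161.45676095953203 [ 0.20337076 -0.39097388  0.05518736]
88 76 75 60 29 15 15 21 25 24 23 27 24 24 23 26 26 26 26 26 26 26 52 90 147 158 163 165 173 175 180 182 184 182 152 123 113 114 113 113 112 111
91 107 84 61 28 16 14 15 23 28 28 28 28 28 27 30 31 33 35 47 73 115 144 166 180 180 178 178 176 177 180 182 185 183 154 122 114 113 113 114 113 113
97 114 114 114 113 114 115 112 111 109 98 93 73 67 66 64 59 63 68 69 70 71 71 78 96 110 112 112 112 114 113 113 113 112 112 114 113 113 112 112 111 114
99 114 116 115 114 114 114 115 115 115 115 112 103 86 84 90 72 67 68 69 68 71 74 83 106 112 113 113 113 112 114 115 114 114 115 114 114 113 114 114 114 113
101 116 128 154 126 115 116 116 116 114 115 118 116 114 112 111 96 78 78 72 78 83 92 110 114 114 113 113 114 116 117 119 116 114 115 115 114 116 125 132 122 113
103 122 149 156 125 115 114 114 115 114 116 134 143 123 114 113 113 110 99 85 123 158 155 126 116 114 114 114 117 137 161 132 116 114 115 114 114 115 129 151 141 120
btn px [[312.94573765 251.26026374]] knob [[245.61037295 177.76913104]]
btn [312.27112676 250.26408451] [303 242  18  18 284] [0.56496536 0.17523827] -3.0663907088453146
knob [246.73313783 175.61730205] [239 147  16  60 682] [0.47660865 0.13890853] -17.224651842662812
```

View pics/e1.png

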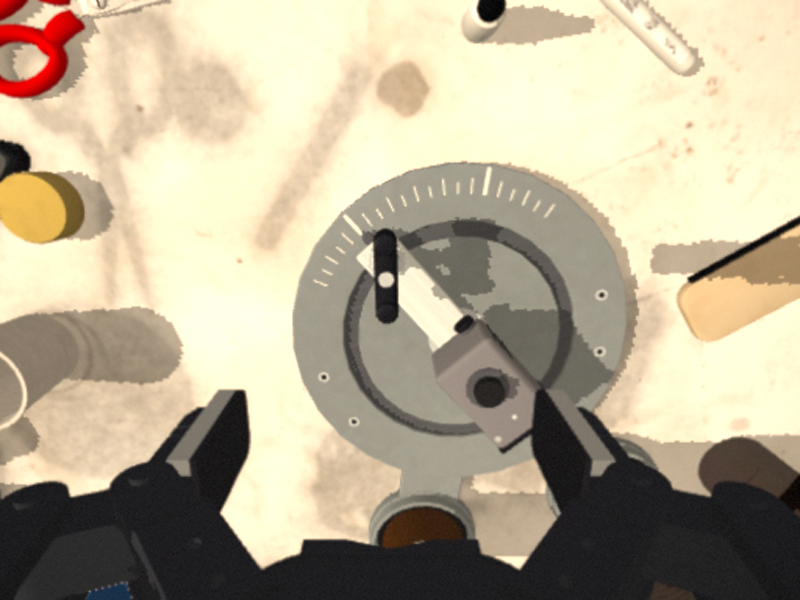

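The picture shows the pointer about 1° from the long mark, within tolerance. The wing is tight at yaw −17°, and the button is at (489,391), i.e. (0.566,0.1755). I'll shut the fingers and move over it.

Request:
{"method": "jog_arm", "body": {
  "increments": [
    {"gripper": 1, "x": -35, "y": 31, "z": 0, "ax": 0, "ay": 0, "az": 0},
    {"gripper": 1, "x": -34, "y": 31, "z": 0, "ax": 0, "ay": 0, "az": 0},
    {"gripper": 1, "x": 0, "y": 0, "z": 30, "ax": 0, "ay": 0, "az": 0},
    {"gripper": 1, "x": 0, "y": 0, "z": 30, "ax": 0, "ay": 0, "az": 0},
    {"gripper": 1, "x": 0, "y": 0, "z": 25, "ax": 0, "ay": 0, "az": 0},
    {"gripper": 1, "x": 0, "y": 0, "z": 0, "ax": 0, "ay": 0, "az": 0},
    {"gripper": 1, "x": 0, "y": 0, "z": 0, "ax": 0, "ay": 0, "az": 0},
    {"gripper": 1, "x": 0, "y": 0, "z": 0, "ax": 0, "ay": 0, "az": 0}
  ]
}}

```text
time_s: 12.12
tcp_pos: [0.5651, 0.1747, 0.0942]
eef_rot: [0.506, 3.098, 0.001]
ft_force: [-0.1, 0.1, 0.2]
opening: -0.0002
finger_force: 0.0
```

Request:
{"method": "jog_arm", "body": {
  "increments": [
    {"gripper": 1, "x": -1, "y": 1, "z": 10, "ax": 0, "ay": 0, "az": 0},
    {"gripper": 1, "x": 0, "y": 0, "z": 10, "ax": 0, "ay": 0, "az": 0},
    {"gripper": 1, "x": 0, "y": 0, "z": 0, "ax": 0, "ay": 0, "az": 0}
  ]
}}

```text
time_s: 12.5
tcp_pos: [0.5642, 0.1749, 0.0712]
eef_rot: [-0.506, -3.098, 0.001]
ft_force: [-0.4, -0.2, 0.3]
opening: -0.0001
finger_force: 0.0
```

Request:
{"method": "jog_arm", "body": {
  "increments": [
    {"gripper": 1, "x": 0, "y": 0, "z": 4, "ax": 0, "ay": 0, "az": 0},
    {"gripper": 1, "x": 0, "y": 0, "z": 3, "ax": 0, "ay": 0, "az": 0},
    {"gripper": 1, "x": 0, "y": 0, "z": 0, "ax": 0, "ay": 0, "az": 0}
  ]
}}

```text
time_s: 12.88
tcp_pos: [0.5653, 0.1751, 0.0655]
eef_rot: [-0.506, -3.1, 0.0]
ft_force: [0.3, 0.8, 0.9]
opening: 0.0001
finger_force: 0.0
```

Request:
{"method": "jog_arm", "body": {
  "increments": [
    {"gripper": 1, "x": 0, "y": 0, "z": 3, "ax": 0, "ay": 0, "az": 0},
    {"gripper": 1, "x": 0, "y": 0, "z": 0, "ax": 0, "ay": 0, "az": 0}
  ]
}}

```text
time_s: 13.12
tcp_pos: [0.5653, 0.1751, 0.0626]
eef_rot: [-0.506, -3.1, 0.0]
ft_force: [-0.7, 0.5, 0.2]
opening: -0.0002
finger_force: 0.0
```

Request:
{"method": "jog_arm", "body": {
  "increments": [
    {"gripper": 1, "x": 0, "y": 0, "z": 3, "ax": 0, "ay": 0, "az": 0},
    {"gripper": 1, "x": 0, "y": 0, "z": 0, "ax": 0, "ay": 0, "az": 0}
  ]
}}

```text
time_s: 13.38
tcp_pos: [0.5652, 0.1751, 0.0595]
eef_rot: [-0.506, -3.1, 0.0]
ft_force: [-0.3, 0.3, -0.9]
opening: 0.0005
finger_force: 0.0
```

Request:
{"method": "jog_arm", "body": {
  "increments": [
    {"gripper": 1, "x": 0, "y": 0, "z": 3, "ax": 0, "ay": 0, "az": 0},
    {"gripper": 1, "x": 0, "y": 0, "z": 0, "ax": 0, "ay": 0, "az": 0}
  ]
}}

```text
time_s: 13.62
tcp_pos: [0.5656, 0.1752, 0.057]
eef_rot: [0.506, 3.1, 0.0]
ft_force: [-1.0, -0.4, 3.0]
opening: 0.0001
finger_force: 1.4
```

Request:
{"method": "jog_arm", "body": {
  "increments": [
    {"gripper": 1, "x": 0, "y": 0, "z": 2, "ax": 0, "ay": 0, "az": 0},
    {"gripper": 1, "x": 0, "y": 0, "z": 0, "ax": 0, "ay": 0, "az": 0}
  ]
}}

```text
time_s: 13.88
tcp_pos: [0.5656, 0.1752, 0.055]
eef_rot: [0.506, 3.1, 0.0]
ft_force: [-1.1, -1.0, 4.6]
opening: -0.0001
finger_force: 2.0
```

Request:
{"method": "jog_arm", "body": {
  "increments": [
    {"gripper": 1, "x": 0, "y": 0, "z": 2, "ax": 0, "ay": 0, "az": 0},
    {"gripper": 1, "x": 0, "y": 0, "z": 0, "ax": 0, "ay": 0, "az": 0}
  ]
}}

```text
time_s: 14.12
tcp_pos: [0.5657, 0.1752, 0.0539]
eef_rot: [0.506, 3.1, 0.0]
ft_force: [-3.5, -0.5, 9.9]
opening: -0.0002
finger_force: 5.2
```

The force jumped past 5 N, so the button is at its stop. I'll press slightly more, then retreat.

Request:
{"method": "jog_arm", "body": {
  "increments": [
    {"gripper": 1, "x": 0, "y": 0, "z": 1.5, "ax": 0, "ay": 0, "az": 0},
    {"gripper": 1, "x": 0, "y": 0, "z": 0, "ax": 0, "ay": 0, "az": 0}
  ]
}}

```text
time_s: 14.38
tcp_pos: [0.5658, 0.1752, 0.0537]
eef_rot: [0.506, 3.1, 0.0]
ft_force: [-8.1, -1.6, 18.1]
opening: -0.0001
finger_force: 9.4
```

Request:
{"method": "jog_arm", "body": {
  "increments": [
    {"gripper": 1, "x": 0, "y": 0, "z": -10, "ax": 0, "ay": 0, "az": 0},
    {"gripper": 1, "x": 0, "y": 0, "z": -40, "ax": 0, "ay": 0, "az": 0},
    {"gripper": 1, "x": 0, "y": 0, "z": -50, "ax": 0, "ay": 0, "az": 0},
    {"gripper": 1, "x": 35, "y": -31, "z": -30, "ax": 0, "ay": 0, "az": 0},
    {"gripper": 1, "x": 35, "y": -31, "z": 0, "ax": 0, "ay": 0, "az": 0},
    {"gripper": 1, "x": 0, "y": 0, "z": 0, "ax": 0, "ay": 0, "az": 0},
    {"gripper": 1, "x": 0, "y": 0, "z": 0, "ax": 0, "ay": 0, "az": 0}
  ]
}}

```text
time_s: 15.25
tcp_pos: [0.4798, 0.1387, 0.1813]
eef_rot: [0.506, 3.1, 0.0]
ft_force: [0.3, 0.2, -0.2]
opening: 0.0001
finger_force: 0.0
```

Run:
```python
from pol import *
f=grab_frame("wrist");o=observe();print(o["tcp_pos"],o["ft_force"],o["joint_vel"]);polar(f);bar(f)
```

```text
[0.48013598 0.13878809 0.18133202] [-0.08863734  0.13223976 -0.26197185] [ 0.00251625  0.01644746 -0.01454027 -0.00095203  0.00231424 -0.00012265]
100 124 125 127 127 128 127 126 125 125 123 123 116 106 114 107 85 78 76 77 80 81 82 85 95 110 122 123 123 124 124 125 125 125 125 126 125 125 124 124 123 123 123 123 124
103 169 156 132 127 127 126 125 125 127 134 150 142 128 124 124 125 122 112 96 118 173 183 165 136 127 126 126 126 128 139 174 170 135 127 125 126 126 125 126 140 176 158 134 125
107 168 163 135 126 126 126 126 126 128 141 176 169 138 126 126 126 126 127 136 170 209 214 187 147 129 127 127 127 128 132 157 174 150 130 127 126 126 126 126 130 152 175 146 128
112 127 127 126 126 127 127 127 126 126 133 170 174 138 127 127 127 127 127 135 171 209 217 182 139 127 127 128 129 131 135 158 159 137 129 128 127 126 125 125 125 126 126 125 124
117 126 128 128 128 126 127 126 126 126 127 127 127 127 129 129 128 128 126 131 160 210 207 168 131 128 128 129 129 129 129 129 129 128 127 127 127 128 127 127 127 128 127 127 127
120 127 127 128 129 128 128 128 129 131 131 130 129 130 129 128
[... 348 characters left out ...]
 187 186 187 191 192 195 193 162 129 121 119 119 119 120 120
97 121 121 120 121 121 121 120 121 117 108 102 82 74 74 72 65 68 72 73 74 75 77 90 110 118 119 120 120 121 121 121 120 119 118 120 119 119 120 120 120 120
99 122 122 122 122 123 122 123 122 121 121 119 113 95 90 99 80 72 72 73 74 75 77 86 107 118 120 120 120 122 121 121 121 121 120 120 120 120 120 119 120 121
101 124 138 160 133 122 121 121 121 121 122 125 126 121 119 118 105 84 79 71 82 84 93 104 120 120 121 121 122 123 122 123 121 122 121 121 121 124 141 149 131 121
103 130 158 164 132 123 122 122 122 121 124 140 148 127 121 120 120 117 104 90 129 171 167 135 122 121 122 122 124 147 171 142 123 122 122 122 122 122 141 161 139 124
```

The reader hasn't moved: the pointer centre is at 23.5° and the mark at 24.4°, well within 3°. The press reached its stop at 18 N. Handing in.

```bash
python3 -c "
from workcell import *
print(sign_off())"
```

```text
the job is handed in; nothing more can be done
None
```

The job is handed in, with no verdict returned: the reader is clamped about 1° from the tall bottle's (left nest) long mark, the knob is tight, and the button was pressed to its stop and released; I touched neither the bottles nor the loose things.

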